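# Set out three espresso cups on their saucers

### The arm

A 6-joint arm with a two-finger parallel gripper is mounted at the origin on the work surface. World frame = base frame: x ahead of the robot, y to its left, z up, the work surface at z = 0. Lengths are in m, angles in rad, forces in N, time in s.
With the tool pointing down it reaches from about 0.325 to 1 m from the base axis. Payload 5.1 kg.
Tool frame: the origin (TCP) lies on the centre line of the jaws, within the pads' length; the fingertips stand 22 mm ahead of it and the grasp point (between the pads) lies 3 mm ahead of it; z points along the fingers, y is the line along which they close (so a half turn about z gives the same grasp; the last joint's range is limited). The gripper opens to 85 mm and grips with 20 to 120 N. Pads are 22 mm wide; open, the fingers measure 114 mm over their backs; the gripper's body (76 mm by 85 mm) begins 54 mm behind the grasp point. The pads swing forward as they close: fully open they stand 13 mm farther back than shut.
Start: joints at [-1.3, 0.124, 1.65, -0, 1.367, -0.083], TCP at [0.225, -0.61, 0.253] pointing down, gripper open.
Joint ranges: [-2.61, 2.61], [-1.02, 2.33], [0.03, 2.71], [-1.35, 4.49], [0.32, 2.68], [-2.91, 2.91]. Speed limits (rad/s): [2.57, 2.57, 3.14, 3.14, 3.14, 3.14].

### API

Orientations are given as a rotation vector (axis times angle).
In Python, from cell import sense, get_image, camera_model, finish_job, trace gives the robot as it stands.
- The arm moves only by the shell command python3 -m creep 'ROWS' [OPENING] [FORCE]. ROWS is JSON, one flat list of numbers, 4 for each row, row after row: the shift along the tool's x, y, z in cm, then the turn about the tool's z in rad. A call has 1 to 8 rows; each row shifts and turns the commanded pose from where the row before left it, along the tool's axes as they then stand; what a row does not reach is not made up. A row lasts 1/10 s, in which the tool goes at most 50 mm and 8.59 degrees, less where a joint would pass 70% of its speed; a pose out of reach is approached as far as the arm can. A call with a gripper value outside its range is refused whole. OPENING is the closure, from 0 (fully open) to 1 (shut), set as the call begins (- or left out, the last holds). The fingers move at their own pace and stop on an object; FORCE is the grip in N (left out, the last holds). Time passes only in rows, so rows that do not move let the fingers close. It gives the time, the measured TCP pose, the force, the opening and the grip force at its end, in the units of the state.
- sense(): the state, without advancing time (a new reading comes with each control period).
- get_image(name): name is "scene" or "top"; returns the picture (480x640x3 uint8, blue, green, red); there is no depth.
- camera_model(name): a dict with "fx", "fy", "cx", "cy" (pixels), "origin" and "attitude" of the camera in the world. Camera axes: x right, y up, looking along -z (the intrinsics and any distortion apply to the point x, -y, -z); pixel columns grow to the right and rows downward; lengths in m; the calibration is good to about 2 mm. A picture is of the moment at which its call begins. camera_model takes no time and is no camera call.
- finish_job(): hands the job in; it is judged then, once.
Trained networks look in the newest picture that a camera, given by its name, has taken for a name from the list of things; names that differ only in an ending like _2 or _b are one class to them, and where a whole thing is asked for, a point or a joint stands for the part that bears it (a point fixed in the world has none). Each returns a list of dicts, best first, with "conf" (0 to 1); they miss things now and then, are a little off and sometimes report something else, mostly with a low value. They report only what shows in the picture. A call takes as long as a camera call.
- trace(camera, query): "region" (480x640 bool, what is visible of it) and "bbox" ([left, top, width, height] in pixels, round what is visible of it).
The state is a dict: "time_s": time; "joints": joint angles; "joint_velocities": joint speeds; "joint_efforts": joint torques, N m; "position": TCP position; "ee_rot": TCP orientation; "contact_force": force on the tool from outside, world axes, zero at the start; "wrist_torque": the same for the moment, N m; "gripper_width": finger opening in m; "finger_force": force on a finger pad.
Only numpy, scipy, OpenCV 4.12 (cv2) and the standard library are available. Lean on these libraries where they do the work, as an engineer would, in place of code of your own. Each camera call takes 0.05 s, during which the arm holds its last target. There are 200 camera calls.

### The job

Pick the three white cups with handles off the black bar mat and stand each one upright in the middle of its own saucer on the wooden board: the smallest cup on the smallest saucer, the middle one on the middle one, the largest on the largest. Set them down gently without dropping or tipping them, leave the saucers where they lie, and leave the glass, the sugar pot and the milk jug standing where they are.

Things in the scene. Friction and masses are not known exactly. Their poses are not given: they have to be found in the camera images.
- cup_small: The smallest of three white ceramic cups with one ear handle, upright: 46 mm outside at the rim, upper half straight, foot 31 mm wide, 46 mm high, wall 4 mm, about 90 g. Origin: centre of underside, z up. Handle on its +y side, 19 mm out from the body, 17 to 39 mm up: grip across its x axis. Starts on a black rubber mat 4 mm thick, any yaw.
- cup_medium: The middle-sized of three white ceramic cups with one ear handle, upright: 56 mm outside at the rim, upper half straight, foot 38 mm wide, 56 mm high, wall 4 mm, about 140 g. Origin: centre of underside, z up. Handle on its +y side, 19 mm out from the body, 20 to 47 mm up: grip across its x axis. Starts on a black rubber mat 4 mm thick, any yaw.
- cup_large: The largest of three white ceramic cups with one ear handle, upright: 66 mm outside at the rim, upper half straight, foot 45 mm wide, 68 mm high, wall 4 mm, about 210 g. Origin: centre of underside, z up. Handle on its +y side, 19 mm out from the body, 24 to 57 mm up: grip across its x axis. Starts on a black rubber mat 4 mm thick, any yaw.
- saucer_small: The smallest of three round white saucers, 100 mm diameter, loose, about 130 g. Origin: centre of underside, z up. Flat middle 5 mm above the origin, 58 mm across; edge rises to 10 mm. Lies on a fixed wooden board 12 mm thick, 320 x 380 mm; board to the left or right of the robot, mat on the other side; saucers anywhere on the board.
- saucer_medium: The middle-sized of three round white saucers, 120 mm diameter, loose, about 190 g. Origin: centre of underside, z up. Flat middle 5 mm above the origin, 71 mm across; edge rises to 10 mm. Lies on a fixed wooden board 12 mm thick, 320 x 380 mm; board to the left or right of the robot, mat on the other side; saucers anywhere on the board.
- saucer_large: The largest of three round white saucers, 144 mm diameter, loose, about 270 g. Origin: centre of underside, z up. Flat middle 5 mm above the origin, 87 mm across; edge rises to 10 mm. Lies on a fixed wooden board 12 mm thick, 320 x 380 mm; board to the left or right of the robot, mat on the other side; saucers anywhere on the board.
- glass: Clear plain drinking glass without handle, 58 mm diameter at the rim, 85 mm high. Origin: centre of its underside. Stands on the mat among the cups; not to be moved.
- sugar_pot: White ceramic lidded sugar pot without handle, with a knob on top, 64 mm diameter, 69 mm high. Origin: centre of its underside. Stands on the mat among the cups; not to be moved.
- milk_jug: Steel milk jug, 72 mm diameter, 88 mm high, its handle on its own +y side out to 56 mm from the axis. Origin: centre of its underside. Stands on the mat among the cups; not to be moved.

How it is judged:
By the outcome, as a careful person would: the job done as asked, in the order asked, and still so for the second after the job is handed in, with the robot touching nothing.
It also fails if it takes over 112 s, if anything falls off the work surface, if the arm or the gripper's body presses on something with over 40 N, if the wrist force passes 120 N, or if a joint passes its speed limit or range.

## Working session

There is one attempt and no reset: what is moved stays moved. The work goes in short steps, Python scripts to look and compute and a shell command to move; the robot and the scene stay as the last step left them, time stands still between calls to the robot, and variables do not carry over. Pictures are saved under pics/ and viewed, at most 16 in all, crops included, and the job is handed in when it is done.

```bash
ls; mkdir -p pics
python3 - <<'E'
from cell import *
import cv2, numpy as np
s=sense();print(s)
for n in("scene","top"):
    print(n,camera_model(n)); cv2.imwrite(f"pics/{n}0.png",get_image(n))
E
```

```text
pics
{'time_s': 0.0, 'joints': array([-1.29956429e+00,  1.24495923e-01,  1.65169228e+00, -3.48162823e-05,
        1.36749777e+00, -8.26388011e-02]), 'joint_velocities': array([-1.15256404e-03,  1.01102135e-04,  5.80761249e-04,  8.54146072e-05,
       -1.26562182e-03,  4.71047611e-04]), 'joint_efforts': array([-2.85181290e-03, -4.23615146e+01, -3.65455198e+01, -1.47024448e-04,
        7.06739855e-03,  1.17579770e-06]), 'position': array([ 0.22503223, -0.60919256,  0.25204811]), 'ee_rot': array([-3.09049495e+00, -5.52607914e-01,  3.62677306e-04]), 'contact_force': array([-1.141861  ,  0.41743362,  0.36045162]), 'wrist_torque': array([-0.00845793,  0.0668874 , -0.02635857]), 'finger_force': 0.0, 'gripper_width': 0.08540513147179762}
scene {'fx': 513.9681038460398, 'fy': 513.9681038460398, 'cx': 318.87204042720197, 'cy': 236.86157002034213, 'origin': array([ 1.15995064, -0.51688587,  0.5696284 ]), 'attitude': array([0.90924863, 0.45009305, 0.8087448 ])}
top {'fx': 588.1317635441434, 'fy': 588.1317635441434, 'cx': 331.53908183417263, 'cy': 243.7600548667894, 'origin': array([0.32452887, 0.01625072, 1.21436963]), 'attitude': array([ 0.1144773 , -0.13291645, -1.57574544])}
```

View pics/scene0.png

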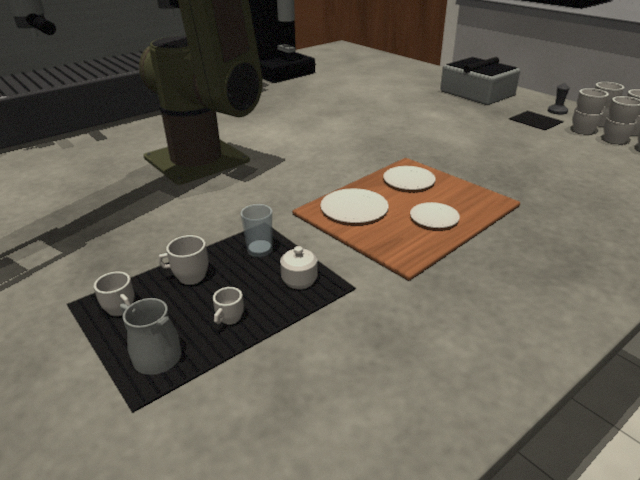

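View pics/top0.png

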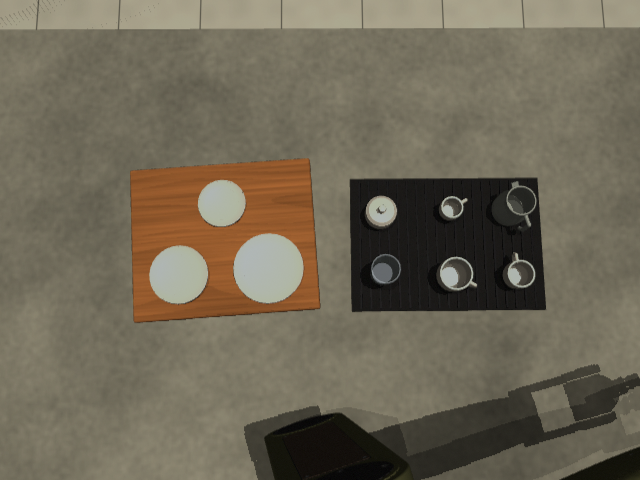

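The scene view shows the small cup at (229,306), medium at (115,293) and large at (187,260). The saucers are at (410,179) medium, (355,206) large and (435,216) small. From the top, the cups are at (452,208), (519,274) and (456,275), and the saucers at (222,203) small, (179,274) medium and (268,268) large. Next I fit poses from both views' masks.

```bash
cat > h.py <<'E'
from cell import *
import cv2, numpy as np
from scipy.spatial.transform import Rotation as R
from scipy.optimize import minimize
CM={n:camera_model(n) for n in("scene","top")}
def proj(n,P):
    c=CM[n];p=(np.atleast_2d(P)-c["origin"])@R.from_rotvec(c["attitude"]).as_matrix()
    return np.c_[c["cx"]+c["fx"]*p[:,0]/-p[:,2], c["cy"]+c["fy"]*-p[:,1]/-p[:,2]]
def ray(n,uv,z):
    c=CM[n];d=R.from_rotvec(c["attitude"]).as_matrix()@np.array([(uv[0]-c["cx"])/c["fx"],-(uv[1]-c["cy"])/c["fy"],-1])
    return c["origin"]+d*(z-c["origin"][2])/d[2]
D={"cup_small":(46,31,46,17,39),"cup_medium":(56,38,56,20,47),"cup_large":(66,45,68,24,57),"saucer_small":100,"saucer_medium":120,"saucer_large":144}
a=np.linspace(0,2*np.pi,48,endpoint=False)
def ring(r,z): return np.c_[r*np.cos(a),r*np.sin(a),0*a+z]/1e3
def parts(k):
    d=D[k]
    if k[0]=="s": return [np.r_[ring(d/2,10),ring(d/2*.6,0)]]
    r,f,h,lo,hi=d[0]/2,d[1]/2,d[2],d[3],d[4]
    b=np.r_[ring(f,0),ring((f+2*r)/3,h/4),ring(r,h/2),ring(r,h)]
    hd=np.array([[x,y,z] for x in(-4,4) for y,z in((r-3,lo),(r-3,hi),(r+14,hi),(r+19,hi-6),(r+19,lo+9),(r+10,lo))])/1e3
    return [b,hd]
S=8
def mask(n,k,p):
    m=np.zeros((480*2,640*2),np.uint8);yaw=p[3] if len(p)>3 else 0
    for q in parts(k):
        w=q@R.from_euler("z",yaw).as_matrix().T+p[:3]
        uv=cv2.convexHull(((proj(n,w)+.5)*2*256-128).astype(np.int32))
        cv2.fillConvexPoly(m,uv,1,shift=8)
    return cv2.resize(m.astype(np.float32),(640,480),interpolation=cv2.INTER_AREA)
def iou(m,r): return np.minimum(m,r).sum()/np.maximum(m,r).sum()
def look(names,views=("top","scene")):
    im={n:get_image(n) for n in views};out={}
    for k in names:
        out[k]={}
        for n in views:
            t=trace(n,k)
            out[k][n]=[(x["conf"],x["bbox"],cv2.morphologyEx(x["region"].astype(np.uint8),cv2.MORPH_CLOSE,np.ones((5,5)))) for x in t]
    return im,out
def fit(k,regs,p0):
    f=lambda p:-sum(iou(mask(n,k,p),r) for n,r in regs.items())
    s=np.array([.006,.006,.004,.3][:len(p0)]);best=None
    r=minimize(f,p0,method="Nelder-Mead",options=dict(initial_simplex=np.r_[[p0],p0+np.diag(s)],xatol=2e-4,fatol=1e-4,maxiter=400))
    return r.x,[round(float(iou(mask(n,k,r.x),q)),3) for n,q in regs.items()]
E
python3 - <<'E'
from h import *
im,o=look(list(D)+["glass","sugar_pot","milk_jug"])
for k in o:
    for n in o[k]: print(k,n,[(round(c,2),[int(v) for v in b]) for c,b,_ in o[k][n]])
import pickle;pickle.dump(o,open("o.pkl","wb"))
E
```

```text
cup_small top [(0.72, [438, 197, 27, 23])]
cup_small scene [(0.71, [213, 285, 28, 38])]
cup_medium top [(0.98, [503, 252, 31, 33])]
cup_medium scene [(0.6, [88, 270, 44, 43])]
cup_large top [(0.78, [439, 258, 38, 35])]
cup_large scene [(0.71, [159, 236, 45, 46])]
saucer_small top [(0.69, [201, 179, 44, 43])]
saucer_small scene [(0.67, [210, 284, 32, 39]), (0.57, [411, 200, 48, 26])]
saucer_medium top [(0.88, [149, 245, 60, 54])]
saucer_medium scene [(0.63, [383, 165, 52, 25])]
saucer_large top []
saucer_large scene [(0.62, [213, 286, 28, 40]), (0.59, [319, 188, 70, 31])]
glass top [(0.71, [370, 255, 30, 27])]
glass scene [(0.65, [243, 204, 29, 51])]
sugar_pot top [(0.83, [362, 198, 33, 28])]
sugar_pot scene [(0.69, [278, 245, 41, 41])]
milk_jug top [(0.79, [493, 181, 44, 47])]
milk_jug scene [(0.57, [121, 295, 60, 81])]
```

Run:
```python
from h import *
import pickle;o=pickle.load(open("o.pkl","rb"))
t=trace("top","saucer_large");print([(x["conf"],x["bbox"]) for x in t])
im={n:cv2.imread(f"pics/{n}0.png") for n in CM}
px={"cup_small":(452,208),"cup_medium":(519,274),"cup_large":(456,275),"saucer_small":(222,203),"saucer_medium":(179,274),"saucer_large":(268,268)}
ps={"cup_small":(229,306),"cup_medium":(115,293),"cup_large":(187,260),"saucer_small":(435,216),"saucer_medium":(410,179),"saucer_large":(355,206)}
res={}
for k in D:
    g={}
    for n,P in(("top",px),("scene",ps)):
        # threshold white inside a window, keep the blob near the seed
        hsv=cv2.cvtColor(im[n],cv2.COLOR_BGR2HSV);w=((hsv[...,1]<60)&(hsv[...,2]>55)).astype(np.uint8)
        if k[0]=="s": w=((hsv[...,1]<70)&(hsv[...,2]>100)).astype(np.uint8)
        w=cv2.morphologyEx(w,cv2.MORPH_OPEN,np.ones((2,2)))
        _,l,st,_=cv2.connectedComponentsWithStats(w)
        u,v=P[k];ll=l[v-3:v+4,u-3:u+4].ravel();ll=ll[ll>0]
        th=(l==np.bincount(ll).argmax()).astype(np.uint8)
        cs,_=cv2.findContours(th,cv2.RETR_EXTERNAL,cv2.CHAIN_APPROX_NONE);cv2.drawContours(th,cs,-1,1,-1)
        nets=[r for c,b,r in o[k][n] if r[max(v-6,0):v+7,u-6:u+7].any()]
        g[n]={"th":th,"net":nets[0] if nets else th}
        print(k,n,"th/net area",th.sum(),g[n]["net"].sum())
    p0=ray("top",px[k],.06 if k[0]=="c" else .02)[:2]
    for src in("th","net"):
        regs={n:g[n][src] for n in g};best=None
        z0=.004 if k[0]=="c" else .012
        for y in (np.arange(0,6.28,.785) if k[0]=="c" else [None]):
            q=np.r_[p0,z0] if y is None else np.r_[p0,z0,y]
            s=fit(k,regs,q)
            if best is None or sum(s[1])>sum(best[1]): best=s
        print(k,src,np.round(best[0],4),best[1]); res[k,src]=best[0]
pickle.dump(res,open("res.pkl","wb"))
for n in CM:
    for k in D:
        cs,_=cv2.findContours((mask(n,k,res[k,"th"])>.5).astype(np.uint8),cv2.RETR_EXTERNAL,cv2.CHAIN_APPROX_NONE);cv2.drawContours(im[n],cs,-1,(0,0,255),1)
A=cv2.resize(im["top"][150:330,120:560],(800,327));B=cv2.resize(im["scene"][150:380,70:530],None,fx=.59*1.0,fy=.59) 
B=cv2.resize(im["scene"][150:390,70:530],(520,271))
c=np.zeros((600,800,3),np.uint8);c[:327]=A;c[328:599,:520]=B;cv2.imwrite("pics/fit.png",c)
```

```text
[]
cup_small top th/net area 447 439
cup_small scene th/net area 992 958
cup_small th [ 5.8290e-01 -2.4550e-01  2.4000e-03  3.6834e+00] [0.839, 0.935]
cup_small net [ 5.8280e-01 -2.4530e-01  3.6000e-03  3.7214e+00] [0.833, 0.928]
cup_medium top th/net area 700 778
cup_medium scene th/net area 227721 1319
cup_medium th [ 0.4437 -0.3751  0.0074  4.8315] [0.814, 0.006]
cup_medium net [ 4.4490e-01 -3.7390e-01  3.8000e-03  4.8328e+00] [0.89, 0.883]
cup_large top th/net area 948 1061
cup_large scene th/net area 227721 1727
cup_large th [ 0.4455 -0.2475 -0.0052  2.6631] [0.873, 0.008]
cup_large net [ 0.4464 -0.2411  0.0045  2.6641] [0.95, 0.874]
saucer_small top th/net area 1760 1709
saucer_small scene th/net area 990 1020
saucer_small th [0.6014 0.2294 0.009 ] [0.934, 0.961]
saucer_small net [0.6016 0.2279 0.0127] [0.934, 0.938]
saucer_medium top th/net area 2689 2630
saucer_medium scene th/net area 980 999
saucer_medium th [0.4529 0.3135 0.0086] [0.951, 0.956]
saucer_medium net [0.4525 0.3118 0.0127] [0.942, 0.961]
saucer_large top th/net area 3834 3834
saucer_large scene th/net area 204384 1767
saucer_large th [ 0.4652  0.131  -0.0052] [0.985, 0.009]
saucer_large net [0.4632 0.13   0.0117] [0.97, 0.957]
```

View pics/fit.png

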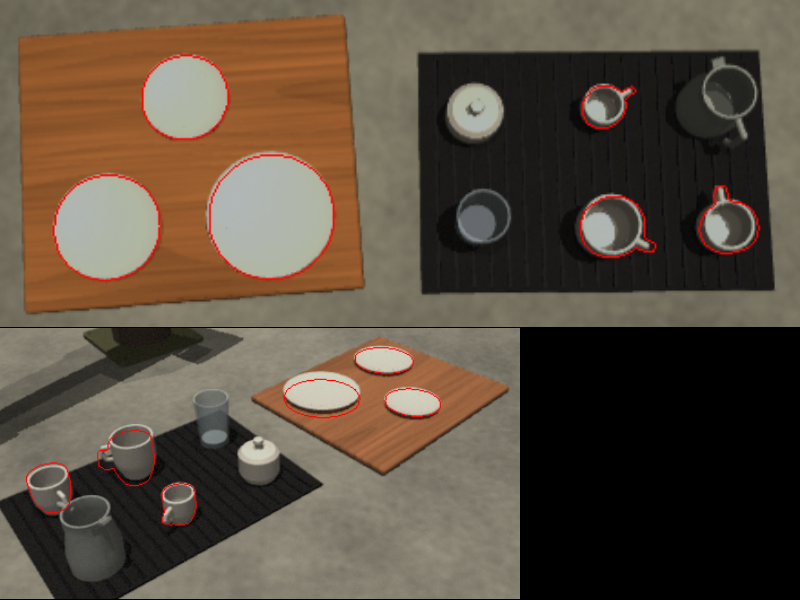

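The overlay matches the outlines. The loose ones are large cup and large saucer in the scene view, where my threshold failed, so I use the network fits there. Measured bases are about 4 mm for cups and 12 mm for saucers, matching the text. Now I'll build a move calculator.

```bash
cat > go.py <<'E'
import sys,numpy as np
from cell import sense
from scipy.spatial.transform import Rotation as R
# go.py x y z yheading : shift in tool axes (cm) and turn (rad)
s=sense();T=R.from_rotvec(s["ee_rot"]).as_matrix()
t=np.array([float(v) for v in sys.argv[1:4]])
yh=np.arctan2(T[1,1],T[0,1]);print("t",round(s["time_s"],2),"pos",s["position"].round(4),"yh",yh.round(3),"tilt",T[2].round(3),"w",round(s["gripper_width"],4),"F",s["contact_force"].round(1),"q6",s["joints"][5].round(2))
d=T.T@(t-s["position"])*100
print("shift cm",d.round(2),"n rows",np.ceil(np.linalg.norm(d)/5))
if len(sys.argv)>4: print("turn",round((yh-float(sys.argv[4])+np.pi)%(2*np.pi)-np.pi,3))
E
python3 go.py .583 -.2453 .2 .58
python3 - <<'E'
from h import *
import pickle;o=pickle.load(open("o.pkl","rb"))
for k,z in(("glass",.085),("sugar_pot",.05),("milk_jug",.06)):
    b=o[k]["top"][0][1];print(k,ray("top",(b[0]+b[2]/2,b[1]+b[3]/2),z).round(3))
E
```

```text
t 1.15 pos [ 0.2252 -0.6097  0.2533] yh -1.217 tilt [ 0. -0. -1.] w 0.0854 F [-0.7 -0.2  0.4] q6 -0.08
shift cm [ 46.19 -21.79   5.33] n rows 11.0
turn -1.797
glass [ 0.454 -0.102  0.085]
sugar_pot [ 0.572 -0.096  0.05 ]
milk_jug [ 0.583 -0.37   0.06 ]
```

```bash
python3 -m creep '[3.85,-1.82,0.44,0,3.85,-1.82,0.44,0,3.85,-1.82,0.44,0,3.85,-1.82,0.44,0,3.85,-1.82,0.44,0,3.85,-1.82,0.44,0]' 0 30
python3 -m creep '[3.85,-1.82,0.44,0,3.85,-1.82,0.44,0,3.85,-1.82,0.44,0,3.85,-1.82,0.44,0,3.85,-1.82,0.44,0,3.85,-1.82,0.44,0]'
python3 -m creep '[0,0,0,-0.148,0,0,0,-0.148,0,0,0,-0.148,0,0,0,-0.148,0,0,0,-0.148,0,0,0,-0.148]'
python3 -m creep '[0,0,0,-0.148,0,0,0,-0.148,0,0,0,-0.148,0,0,0,-0.148,0,0,0,-0.148,0,0,0,-0.148,0,0,0,0,0,0,0,0]'
python3 go.py .583 -.2453 .12 .58
```

```text
time_s: 1.75
position: [0.405, -0.426, 0.227]
ee_rot: [3.092, 0.552, 0.0]
contact_force: [1.3, -0.1, 0.3]
gripper_width: 0.0855
finger_force: 0.0
time_s: 2.35
position: [0.584, -0.2434, 0.2006]
ee_rot: [3.092, 0.553, 0.001]
contact_force: [0.4, -0.3, -0.1]
gripper_width: 0.0856
finger_force: 0.0
time_s: 2.95
position: [0.583, -0.2448, 0.2005]
ee_rot: [2.55, 1.836, 0.0]
contact_force: [0.2, 0.3, -0.3]
gripper_width: 0.0853
finger_force: 0.0
time_s: 3.75
position: [0.5829, -0.2448, 0.2006]
ee_rot: [1.527, 2.746, 0.0]
contact_force: [-0.1, -0.4, 0.1]
gripper_width: 0.0856
finger_force: 0.0
t 3.75 pos [ 0.5829 -0.2448  0.2006] yh 0.556 tilt [-0.  0. -1.] w 0.0856 F [-0.1 -0.4  0.1] q6 -1.04
shift cm [-0.05 -0.02  8.06] n rows 2.0
turn -0.024
```

```bash
python3 -m creep '[0,0,3,-0.024,0,0,3,0,0,0,3,0,0,0,3,0,0,0,1.5,0,0,0,1.5,0,0,0,0.9,0,0,0,0,0]'
python3 - <<'E'
from h import *
a=get_image("scene");b=get_image("top")
c=np.hstack([cv2.resize(a[200:350,130:330],(400,300)),cv2.resize(b[140:290,370:570],(400,300))]);cv2.imwrite("pics/g1.png",c)
E
python3 go.py .583 -.2453 .041 .58
```

```text
time_s: 4.55
position: [0.5825, -0.2446, 0.0407]
ee_rot: [-1.489, -2.765, 0.0]
contact_force: [-0.7, -0.9, -0.1]
gripper_width: 0.0853
finger_force: 0.0
t 4.65 pos [ 0.5836 -0.2452  0.0426] yh 0.583 tilt [-0.001  0.001 -1.   ] w 0.0851 F [ 0.5  0.6 -0.4] q6 -1.07
shift cm [ 0.02 -0.06  0.16] n rows 1.0
turn 0.003
```

View pics/g1.png

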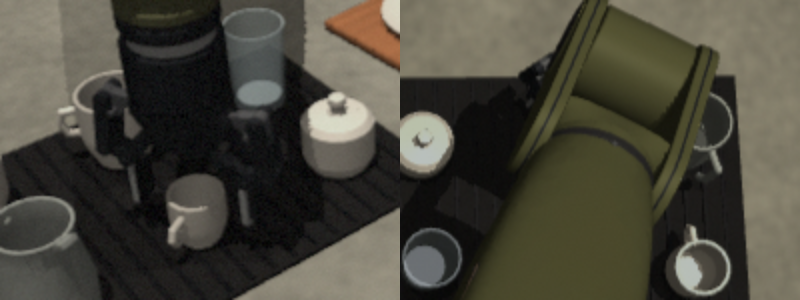

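The small cup sits centred between the open fingers (crop ~(197,215)) with its handle clear of the pads. I'll close.

```bash
python3 -m creep '[0,0,0,0,0,0,0,0,0,0,0,0,0,0,0,0,0,0,0,0,0,0,0,0,0,0,0,0,0,0,0,0]' 1 40
python3 -m creep '[0,0,-0.3,0,0,0,-0.5,0,0,0,-1,0,0,0,-2,0,0,0,-3,0,0,0,-4,0,0,0,-4,0,0,0,0,0]'
python3 go.py .6016 .2279 .19
```

```text
time_s: 5.45
position: [0.5836, -0.245, 0.0426]
ee_rot: [1.489, 2.765, 0.0]
contact_force: [0.2, 0.9, 6.3]
gripper_width: 0.0439
finger_force: 41.0
time_s: 6.25
position: [0.5863, -0.2466, 0.1984]
ee_rot: [1.483, 2.754, 0.0]
contact_force: [0.3, -1.3, 0.0]
gripper_width: 0.0443
finger_force: 40.9
t 6.25 pos [ 0.5863 -0.2466  0.1984] yh 0.583 tilt [-0.012  0.007 -1.   ] w 0.0443 F [ 0.3 -1.3  0. ] q6 -1.07
shift cm [38.78 27.4   0.55] n rows 10.0
```

```bash
python3 -m creep '[2,1.4,0,0,3,2.1,0,0,3.5,2.5,0,0,3.5,2.5,0,0,3.5,2.5,0,0,3.5,2.5,0,0,3.5,2.5,0,0]'
python3 -m creep '[3.5,2.5,0,0,3.5,2.5,0,0,3.5,2.5,0,0,2.5,1.8,0,0,2,1.4,0,0,1,0.7,0,0,0,0,0,0,0,0,0,0]'
python3 - <<'E'
from h import *
a=get_image("scene");b=get_image("top")
c=np.hstack([cv2.resize(a[80:280,290:550],(400,300)),cv2.resize(b[140:290,130:330],(400,300))]);cv2.imwrite("pics/p1.png",c)
E
python3 go.py .6016 .2279 .08
```

```text
time_s: 6.95
position: [0.592, 0.0328, 0.1893]
ee_rot: [-1.49, -2.766, 0.0]
contact_force: [-0.3, 0.5, -0.9]
gripper_width: 0.044
finger_force: 40.9
time_s: 7.75
position: [0.5996, 0.2267, 0.1893]
ee_rot: [-1.49, -2.766, 0.001]
contact_force: [-0.4, -0.7, -1.2]
gripper_width: 0.044
finger_force: 40.9
t 7.85 pos [0.5997 0.2262 0.1894] yh 0.582 tilt [-0. -0. -1.] w 0.0438 F [ 1.1 -0.6 -0.6] q6 -0.3
shift cm [ 0.05  0.26 10.94] n rows 3.0
```

View pics/p1.png

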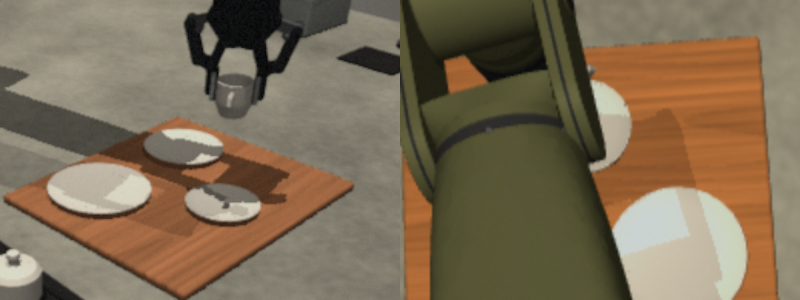

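```bash
python3 -m creep '[0,0.2,2,0,0,0.06,3,0,0,0,3,0,0,0,2,0,0,0,1.5,0,0,0,0.8,0,0,0,0.3,0,0,0,0,0]'
python3 -m creep '[0,0,0.2,0,0,0,0.1,0,0,0,0.1,0,0,0,0,0]'
python3 -m creep '[0,0,0.1,0,0,0,0.1,0,0,0,0,0]'
python3 go.py .6016 .2279 .055
```

```text
time_s: 8.65
position: [0.6023, 0.2288, 0.0641]
ee_rot: [1.489, 2.765, 0.001]
contact_force: [0.2, 0.7, -1.2]
gripper_width: 0.0437
finger_force: 40.9
time_s: 9.05
position: [0.6019, 0.229, 0.0597]
ee_rot: [1.489, 2.766, 0.0]
contact_force: [0.7, -0.2, -0.6]
gripper_width: 0.0442
finger_force: 40.9
time_s: 9.35
position: [0.6017, 0.2288, 0.0573]
ee_rot: [-1.489, -2.766, 0.0]
contact_force: [-0.7, 0.7, -0.4]
gripper_width: 0.0439
finger_force: 40.9
t 9.35 pos [0.6017 0.2288 0.0573] yh 0.583 tilt [ 0. -0. -1.] w 0.0439 F [-0.7  0.7 -0.4] q6 -0.3
shift cm [-0.08 -0.06  0.23] n rows 1.0
```

```bash
for i in 1; do python3 -m creep '[0,0,0.1,0,0,0,0,0]'|sed -n 2,4p; python3 -m creep '[0,0,0.05,0,0,0,0,0]'|sed -n 2,4p;python3 -m creep '[0,0,0.05,0,0,0,0,0]'|sed -n 2,4p; done
python3 - <<'E'
from h import *
a=get_image("scene")
t=trace("scene","cup_small");print([(x["conf"],x["bbox"]) for x in t])
cv2.imwrite("pics/p2.png",cv2.resize(a[150:270,370:530],(640,480),interpolation=cv2.INTER_CUBIC))
print(proj("scene",[.6016,.2279,.017]),proj("top",[.6016,.2279,.017]))
E
```

```text
position: [0.6018, 0.2289, 0.0564]
ee_rot: [-1.489, -2.766, 0.0]
contact_force: [-0.0, 1.1, -0.3]
position: [0.6018, 0.2289, 0.056]
ee_rot: [-1.489, -2.766, 0.0]
contact_force: [1.0, -0.4, -1.4]
position: [0.6019, 0.2289, 0.0557]
ee_rot: [1.489, 2.766, 0.0]
contact_force: [-0.9, -0.2, 1.3]
[(0.91, [421.4, 188.9, 27.7, 30.6])]
[[434.10192394 216.22992955]] [[222.20300759 203.19800847]]
```

View pics/p2.png

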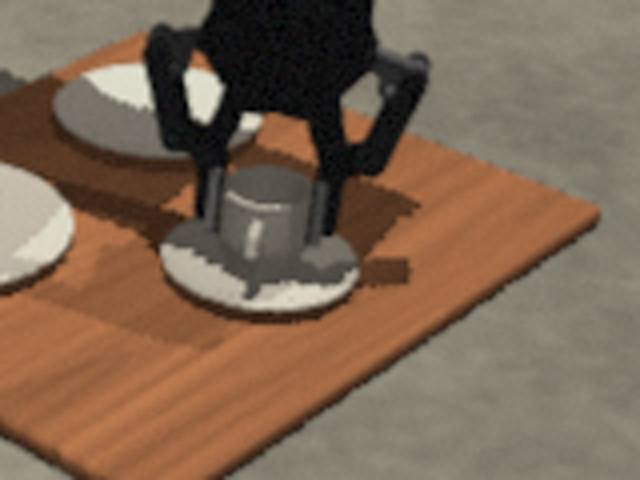

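The cup (crop centre 265) sits over the saucer's middle (259,262), upright. I'll continue to contact.

```bash
for i in 1; do python3 -m creep '[0,0,0.05,0,0,0,0,0]'|sed -n 2,4p; python3 -m creep '[0,0,0.05,0,0,0,0,0]'|sed -n 2,4p;python3 -m creep '[0,0,0.05,0,0,0,0,0]'|sed -n 2,4p; done
```

```text
position: [0.6021, 0.2289, 0.0557]
ee_rot: [1.489, 2.766, 0.0]
contact_force: [-1.9, 0.3, 3.6]
position: [0.6021, 0.2289, 0.0556]
ee_rot: [1.489, 2.766, -0.0]
contact_force: [-3.6, -1.4, 6.2]
position: [0.6021, 0.2289, 0.0556]
ee_rot: [1.489, 2.766, -0.0]
contact_force: [-4.3, -0.8, 9.4]
```

```bash
python3 -m creep '[0,0,-0.1,0,0,0,0,0]' - 20
python3 -m creep '[0,0,0,0,0,0,0,0,0,0,0,0,0,0,0,0,0,0,0,0]' 0
python3 -m creep '[0,0,-0.5,0,0,0,-1,0,0,0,-2,0,0,0,-2.5,0,0,0,-3,0.145,0,0,-3,0.145,0,0,-2,0.145,0,0,0,0.145]'
python3 -m creep '[0,0,0,0.145,0,0,0,0.145,0,0,0,0.145,0,0,0,0.145,0,0,0,0.145,0,0,0,0.145,0,0,0,0.145,0,0,0,0.145]'
python3 -m creep '[0,0,0,0.145,0,0,0,0.148]'
python3 go.py .4449 -.3739 .19 -1.45
```

```text
time_s: 10.85
position: [0.6021, 0.2289, 0.0556]
ee_rot: [1.489, 2.766, 0.001]
contact_force: [-1.2, -0.3, 4.9]
gripper_width: 0.044
finger_force: 41.3
time_s: 11.35
position: [0.6018, 0.2288, 0.0548]
ee_rot: [-1.489, -2.766, 0.0]
contact_force: [-0.9, 0.2, 1.0]
gripper_width: 0.0853
finger_force: 0.0
time_s: 12.15
position: [0.6042, 0.2296, 0.2014]
ee_rot: [2.221, 2.215, 0.013]
contact_force: [0.1, -0.9, 0.1]
gripper_width: 0.0857
finger_force: 0.0
time_s: 12.95
position: [0.6021, 0.2289, 0.1963]
ee_rot: [-3.076, -0.636, -0.002]
contact_force: [0.0, 0.1, -0.3]
gripper_width: 0.0851
finger_force: 0.0
time_s: 13.15
position: [0.602, 0.229, 0.1963]
ee_rot: [-3.136, -0.18, -0.002]
contact_force: [0.3, -0.2, 0.2]
gripper_width: 0.0854
finger_force: 0.0
t 13.15 pos [0.602  0.229  0.1963] yh -1.456 tilt [ 0.001 -0.    -1.   ] w 0.0854 F [ 0.3 -0.2  0.2] q6 1.74
shift cm [-22.52  58.09   0.58] n rows 13.0
turn -0.006
```

```bash
python3 -m creep '[-1.61,4.15,0,0,-1.61,4.15,0,0,-1.61,4.15,0,0,-1.61,4.15,0,0,-1.61,4.15,0,0,-1.61,4.15,0,0,-1.61,4.15,0,0]'
python3 -m creep '[-1.61,4.15,0,0,-1.61,4.15,0,0,-1.61,4.15,0,0,-1.61,4.15,0,0,-1.61,4.15,0,0,-1.61,4.15,0,0,-1.61,4.15,0,0,0,0,0,0]'
python3 go.py .4449 -.3739 .05 -1.45
python3 - <<'E'
from h import *
a=get_image("scene");b=get_image("top")
c=np.hstack([cv2.resize(a[140:290,370:570],(400,300)),cv2.resize(b[150:300,150:350],(400,300))]);cv2.imwrite("pics/r1.png",c)
g={};o=look(["cup_small"])[1]["cup_small"]
g={n:o[n][0][2] for n in o if o[n]};print({n:(o[n][0][0],o[n][0][1]) for n in g})
E
```

```text
time_s: 13.85
position: [0.5245, -0.0747, 0.1964]
ee_rot: [3.135, 0.19, 0.003]
contact_force: [0.9, -0.2, 0.0]
gripper_width: 0.0857
finger_force: 0.0
time_s: 14.65
position: [0.4468, -0.3796, 0.1965]
ee_rot: [3.133, 0.181, 0.001]
contact_force: [1.0, 1.1, -0.7]
gripper_width: 0.0853
finger_force: 0.0
t 14.65 pos [ 0.4468 -0.3796  0.1965] yh -1.455 tilt [ 0.001  0.003 -1.   ] w 0.0853 F [ 1.   1.1 -0.7] q6 0.66
shift cm [-0.13 -0.63 14.65] n rows 3.0
turn -0.005
{'top': (0.68, [198.9, 183.6, 49.1, 42.1]), 'scene': (0.73, [424.7, 188.8, 21.9, 33.3])}
```

View pics/r1.png

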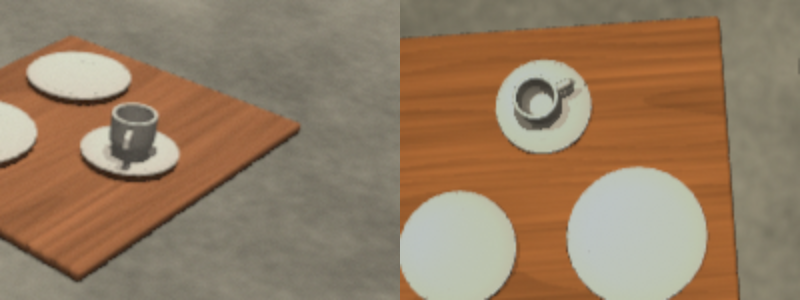

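The small cup stands upright on its saucer (top crop rim (536,102), saucer (543,106)). I'll check the centring numerically.

Run:
```python
from h import *
for n in("top","scene"):get_image(n)
o={n:trace(n,"cup_small") for n in("top","scene")}
for n in o: print(n,[(x["conf"],np.round(x["bbox"])) for x in o[n]])
# rim centre and foot centre as predicted for a centred cup, against the picture
c=[.6016,.2279]
for z in(.022,.063): print(z,proj("top",[*c,z]).round(1),proj("scene",[*c,z]).round(1))
b=get_image("top");a=get_image("scene")
for im,n in((a,"scene"),(b,"top")):
    for p,col in((c,(0,0,255)),):
        for r,z in((.023,.063),(.050,.022)):
            P=np.c_[c[0]+r*np.cos(a_:=np.linspace(0,6.283,60)),c[1]+r*np.sin(a_),0*a_+z]
            cv2.polylines(im,[(proj(n,P)*16).round().astype(int)],True,col,1,cv2.LINE_AA,4)
cv2.imwrite("pics/r2.png",np.hstack([cv2.resize(a[165:245,395:475],(400,400)),cv2.resize(b[165:245,180:260],(400,400))]))
```

```text
top [(0.61, array([205., 187.,  28.,  26.])), (0.59, array([365., 197.,  30.,  31.]))]
scene [(0.79, array([422., 188.,  27.,  34.]))]
0.022 [[221.8 202.7]] [[434.4 214.1]]
0.063 [[218.2 198. ]] [[436.6 196.6]]
```

View pics/r2.png

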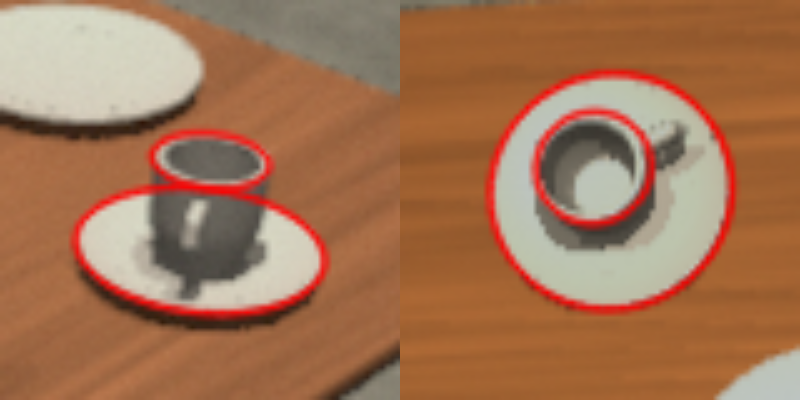

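The predicted rings for a centred cup match the picture within about 1–2 mm, so the small cup is done. Next is the medium cup.

```bash
python3 go.py .4449 -.3739 .049 -1.45
python3 - <<'E'
from h import *
import pickle;res=pickle.load(open("res.pkl","rb"))
im=cv2.imread("pics/top0.png");im2=cv2.imread("pics/scene0.png")
for k in D:
    for n,i in(("top",im),("scene",im2)):
        cs,_=cv2.findContours((mask(n,k,res[k,"net"])>.5).astype(np.uint8),cv2.RETR_EXTERNAL,cv2.CHAIN_APPROX_NONE);cv2.drawContours(i,cs,-1,(0,0,255),1)
A=cv2.resize(im[150:330,120:560],(733,300));c=np.zeros((600,800,3),np.uint8);c[:300,:733]=A
c[300:,:400]=cv2.resize(im2[210:330,80:240],(400,300));c[300:,400:]=cv2.resize(im2[140:260,310:470],(400,300));cv2.imwrite("pics/fit2.png",c)
E
```

```text
t 15.25 pos [ 0.4484 -0.3746  0.1951] yh -1.449 tilt [ 0.  0. -1.] w 0.0853 F [ 0.   0.6 -1. ] q6 0.66
shift cm [-0.34 -0.11 14.61] n rows 3.0
turn 0.001
```

View pics/fit2.png

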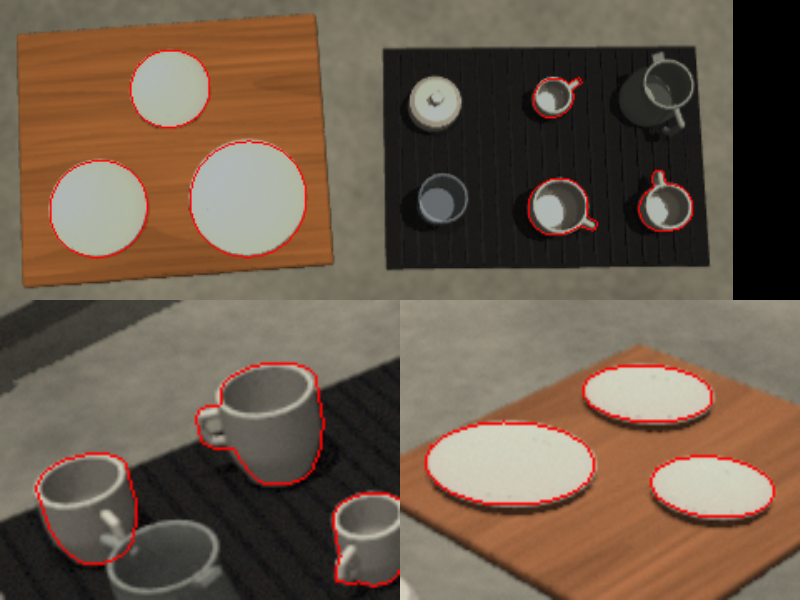

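All fitted outlines sit tightly on the cups and saucers in both views. Descending on the medium cup.

```bash
python3 -m creep '[-0.35,-0.1,3,0,0,0,3,0,0,0,3,0,0,0,2.5,0,0,0,1.5,0,0,0,1,0,0,0,0.6,0,0,0,0,0]'
python3 go.py .4449 -.3739 .049 -1.45
python3 - <<'E'
from h import *
a=get_image("scene");cv2.imwrite("pics/g2.png",cv2.resize(a[200:380,60:300],(640,480)))
E
```

```text
time_s: 16.05
position: [0.4446, -0.3746, 0.049]
ee_rot: [-3.136, -0.19, -0.0]
contact_force: [-0.3, 0.9, -0.4]
gripper_width: 0.0849
finger_force: 0.0
t 16.05 pos [ 0.4446 -0.3746  0.049 ] yh -1.45 tilt [ 0. -0. -1.] w 0.0849 F [-0.3  0.9 -0.4] q6 0.66
shift cm [ 0.03 -0.06  0.  ] n rows 1.0
turn -0.0
```

View pics/g2.png

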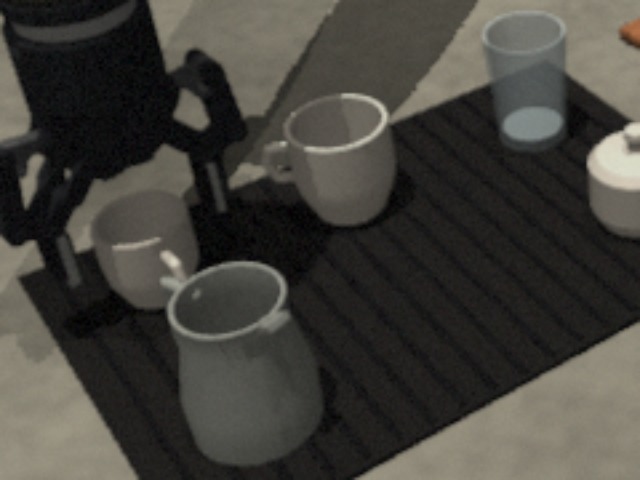

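The medium cup (150,250) is straddled, and the large cup and jug are clear of the fingers. Closing and lifting.

```bash
python3 -m creep '[0,0,0,0,0,0,0,0,0,0,0,0,0,0,0,0,0,0,0,0,0,0,0,0,0,0,0,0]' 1 45
python3 -m creep '[0,0,-0.3,0,0,0,-0.5,0,0,0,-1,0,0,0,-2,0,0,0,-4,0,0,0,-4,0,0,0,-3,0,0,0,0,0]'
python3 -m creep '[0,0,0,0,0,0,0,0]'
python3 go.py .4525 .3118 .2
```

```text
time_s: 16.8
position: [0.4452, -0.3751, 0.0503]
ee_rot: [3.134, 0.19, 0.002]
contact_force: [0.3, 1.7, 6.5]
gripper_width: 0.0538
finger_force: 48.7
time_s: 17.6
position: [0.4467, -0.3766, 0.2039]
ee_rot: [3.127, 0.189, 0.012]
contact_force: [0.6, -0.3, -0.7]
gripper_width: 0.0538
finger_force: 48.2
time_s: 17.8
position: [0.4435, -0.3735, 0.1947]
ee_rot: [-3.133, -0.189, 0.004]
contact_force: [-0.2, 0.5, -2.5]
gripper_width: 0.0538
finger_force: 48.1
t 17.8 pos [ 0.4435 -0.3735  0.1947] yh -1.45 tilt [-0.002 -0.003 -1.   ] w 0.0538 F [-0.2  0.5 -2.5] q6 0.66
shift cm [  9.15 -67.93  -0.34] n rows 14.0
```

```bash
python3 -m creep '[0.27,-2,0,0,0.4,-3,0,0,0.58,-4.3,0,0,0.58,-4.3,0,0,0.58,-4.3,0,0,0.58,-4.3,0,0,0.58,-4.3,0,0,0.58,-4.3,0,0]'
python3 -m creep '[0.58,-4.3,0,0,0.58,-4.3,0,0,0.58,-4.3,0,0,0.58,-4.3,0,0,0.58,-4.3,0,0,0.58,-4.3,0,0,0.58,-4.3,0,0,0.4,-3,0,0]'
python3 -m creep '[0.27,-2,0,0,0.2,-1.5,0,0,0,0,0,0,0,0,0,0,0,0,0,0]'
python3 go.py .4525 .3118 .063
```

```text
time_s: 18.6
position: [0.4469, -0.061, 0.1952]
ee_rot: [-3.134, -0.19, 0.004]
contact_force: [1.2, 0.6, -1.5]
gripper_width: 0.054
finger_force: 48.2
time_s: 19.4
position: [0.4507, 0.2728, 0.1951]
ee_rot: [3.135, 0.193, -0.005]
contact_force: [0.9, -0.3, -1.8]
gripper_width: 0.0541
finger_force: 48.2
time_s: 19.9
position: [0.4532, 0.3046, 0.1965]
ee_rot: [3.135, 0.188, -0.001]
contact_force: [-0.3, 0.2, -1.6]
gripper_width: 0.0539
finger_force: 48.2
t 19.9 pos [0.4532 0.3046 0.1965] yh -1.451 tilt [-0.001  0.001 -1.   ] w 0.0539 F [-0.3  0.2 -1.6] q6 1.94
shift cm [ 0.03 -0.73 13.35] n rows 3.0
```

```bash
python3 -m creep '[0.03,-0.73,2,0,0,0,3,0,0,0,3,0,0,0,2.3,0,0,0,1.5,0,0,0,0.8,0,0,0,0.2,0,0,0,0,0]'
python3 go.py .4525 .3118 .0625 -1.45
python3 - <<'E'
from h import *
a=get_image("scene")
for r,z,c in((.028,.078,(.4525,.3118)),(.060,.022,(.4525,.3118))):
    t=np.linspace(0,6.283,60);P=np.c_[c[0]+r*np.cos(t),c[1]+r*np.sin(t),0*t+z]
    cv2.polylines(a,[(proj("scene",P)*16).round().astype(int)],True,(0,0,255),1,cv2.LINE_AA,4)
cv2.imwrite("pics/p3.png",cv2.resize(a[110:230,330:490],(640,480)))
E
```

```text
time_s: 20.7
position: [0.4535, 0.313, 0.0699]
ee_rot: [-3.135, -0.189, -0.002]
contact_force: [0.4, -0.2, -1.4]
gripper_width: 0.0539
finger_force: 48.2
t 20.7 pos [0.4535 0.313  0.0699] yh -1.45 tilt [ 0.001 -0.001 -1.   ] w 0.0539 F [ 0.4 -0.2 -1.4] q6 1.96
shift cm [-0.11  0.1   0.74] n rows 1.0
turn -0.0
```

View pics/p3.png

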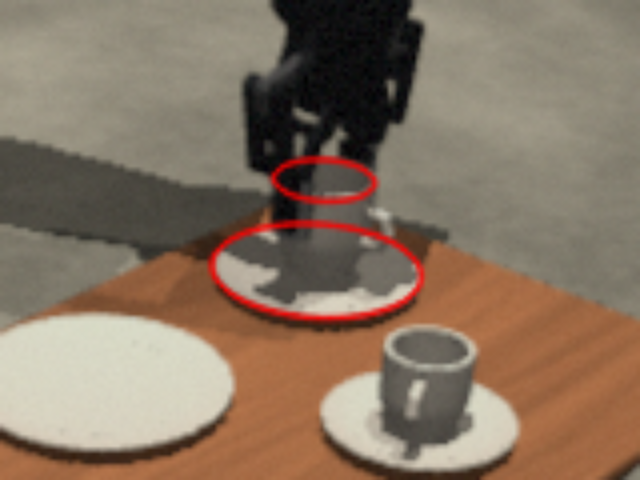

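The medium cup hangs over its saucer, with its rim at the predicted ring (272–376). I'll creep down to contact.

```bash
python3 -m creep '[-0.08,0.08,0.2,0,0,0,0.1,0,0,0,0.1,0,0,0,0.1,0,0,0,0,0]'|sed -n 2,4p
for i in 1; do python3 -m creep '[0,0,0.05,0,0,0,0,0]'|sed -n 2,4p; python3 -m creep '[0,0,0.05,0,0,0,0,0]'|sed -n 2,4p;python3 -m creep '[0,0,0.05,0,0,0,0,0]'|sed -n 2,4p; python3 -m creep '[0,0,0.05,0,0,0,0,0]'|sed -n 2,4p; done
```

```text
position: [0.452, 0.3119, 0.0639]
ee_rot: [3.136, 0.19, -0.0]
contact_force: [0.2, -0.2, -1.5]
position: [0.4521, 0.3119, 0.0635]
ee_rot: [3.136, 0.19, -0.0]
contact_force: [0.4, -0.4, -1.6]
position: [0.4522, 0.312, 0.0634]
ee_rot: [-3.136, -0.19, -0.0]
contact_force: [-1.4, -0.2, 1.8]
position: [0.4523, 0.312, 0.0634]
ee_rot: [3.136, 0.19, -0.0]
contact_force: [-3.2, -1.2, 5.1]
position: [0.4523, 0.312, 0.0633]
ee_rot: [3.136, 0.19, -0.0]
contact_force: [-4.6, -2.0, 7.5]
```

```bash
python3 -m creep '[0,0,-0.1,0,0,0,0,0]' - 20 | sed -n 2,4p
python3 -m creep '[0,0,0,0,0,0,0,0,0,0,0,0,0,0,0,0,0,0,0,0]' 0 | sed -n 2,5p
python3 -m creep '[0,0,-0.5,0,0,0,-1,0,0,0,-2,0,0,0,-2.5,0,0,0,-3,-0.139,0,0,-2.5,-0.139,0,0,-1.5,-0.139,0,0,0,-0.139]'|sed -n 2,2p
python3 -m creep '[0,0,0,-0.139,0,0,0,-0.139,0,0,0,-0.139,0,0,0,0,0,0,0,0]'|sed -n 2,2p
python3 go.py .4464 -.2411 .2 -.478
```

```text
position: [0.4524, 0.3121, 0.0633]
ee_rot: [-3.135, -0.19, -0.001]
contact_force: [-0.6, -0.4, 1.3]
position: [0.4521, 0.3119, 0.0629]
ee_rot: [3.136, 0.19, -0.0]
contact_force: [-0.3, -0.4, 0.1]
gripper_width: 0.0852
position: [0.4539, 0.3129, 0.1979]
position: [0.4523, 0.312, 0.1938]
t 24.05 pos [0.4523 0.312  0.1938] yh -0.48 tilt [ 0.001  0.    -1.   ] w 0.0855 F [-0.  -0.3 -0.4] q6 0.99
shift cm [-49.34  25.02  -0.65] n rows 12.0
turn -0.002
```

```bash
python3 -m creep '[-2.5,1.27,0,0,-4,2.03,0,0,-4,2.03,0,0,-4,2.03,0,0,-4,2.03,0,0,-4,2.03,0,0,-4,2.03,0,0]'|sed -n 2,2p
python3 -m creep '[-4,2.03,0,0,-4,2.03,0,0,-4,2.03,0,0,-4,2.03,0,0,-4,2.03,0,0,-2.8,1.42,0,0,0,0,0,0,0,0,0,0]'|sed -n 2,2p
python3 - <<'E'
from h import *
b=get_image("top");a=get_image("scene")
t=np.linspace(0,6.283,60)
for r,z,c in((.028,.073,(.4525,.3118)),(.060,.022,(.4525,.3118)),(.072,.022,(.4632,.13))):
    P=np.c_[c[0]+r*np.cos(t),c[1]+r*np.sin(t),0*t+z]
    for n,i in(("top",b),("scene",a)): cv2.polylines(i,[(proj(n,P)*16).round().astype(int)],True,(0,0,255),1,cv2.LINE_AA,4)
cv2.imwrite("pics/r3.png",np.hstack([cv2.resize(b[200:320,135:295],(400,300)),cv2.resize(a[130:250,310:470],(400,300))]))
E
python3 go.py .4464 -.2411 .059 -.478
```

```text
position: [0.4497, 0.0131, 0.1936]
position: [0.4479, -0.2412, 0.193]
t 25.65 pos [ 0.448  -0.24    0.1929] yh -0.477 tilt [ 0. -0. -1.] w 0.0855 F [-0.4  0.5 -0.5] q6 -0.12
shift cm [-0.18 -0.09 13.39] n rows 3.0
turn 0.001
```

View pics/r3.png

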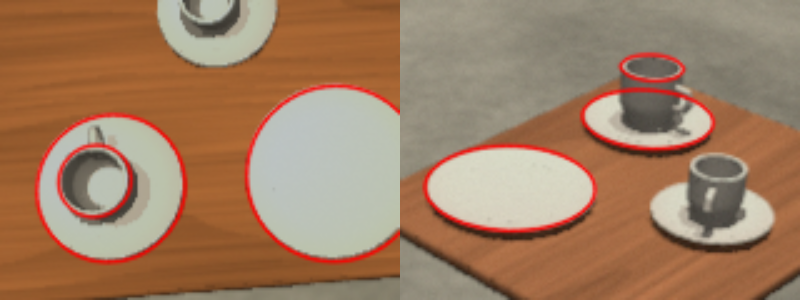

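The medium cup matches its predicted rings to about 2 mm, and the large saucer is outlined correctly. Descending on the large cup, slowly past the rim.

```bash
python3 -m creep '[-0.18,-0.09,3,0,0,0,3,0,0,0,2,0,0,0,0,0]'|sed -n 2,4p
python3 -m creep '[0,0,1,0,0,0,1,0,0,0,1,0,0,0,1,0,0,0,0.8,0,0,0,0.6,0,0,0,0,0]'|sed -n 2,4p
python3 go.py .4464 -.2411 .059 -.478
python3 - <<'E'
from h import *
a=get_image("scene");cv2.imwrite("pics/g3.png",cv2.resize(a[190:340,110:310],(640,480)))
E
```

```text
position: [0.4445, -0.2393, 0.1096]
ee_rot: [-2.677, -1.632, 0.004]
contact_force: [-0.0, -0.8, -0.1]
position: [0.4458, -0.2417, 0.0578]
ee_rot: [-2.682, -1.633, 0.001]
contact_force: [-0.3, 0.0, 0.4]
t 26.75 pos [ 0.4458 -0.2417  0.0578] yh -0.477 tilt [ 0.    -0.002 -1.   ] w 0.0856 F [-0.3  0.   0.4] q6 -0.13
shift cm [ 0.08  0.03 -0.12] n rows 1.0
turn 0.001
```

View pics/g3.png

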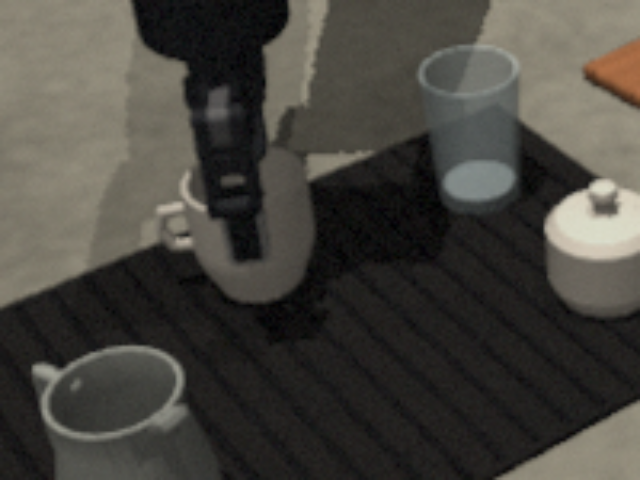

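The finger sits in front of the large cup's wall (240,230), clear of the handle. Closing and lifting.

```bash
python3 -m creep '[0,0,0,0,0,0,0,0,0,0,0,0,0,0,0,0,0,0,0,0,0,0,0,0,0,0,0,0]' 1 55
python3 -m creep '[0,0,-0.3,0,0,0,-0.5,0,0,0,-1,0,0,0,-2,0,0,0,-4,0,0,0,-4,0,0,0,-3,0,0,0,0,0]'|sed -n 2,5p
python3 -m creep '[0,0,0,0,0,0,0,0]'
python3 go.py .4632 .13 .2 -.478
```

```text
time_s: 27.5
position: [0.4471, -0.2426, 0.0599]
ee_rot: [2.682, 1.633, 0.001]
contact_force: [0.1, -0.7, 5.6]
gripper_width: 0.0634
finger_force: 61.5
position: [0.4488, -0.2436, 0.2132]
ee_rot: [2.675, 1.629, 0.007]
contact_force: [0.7, -1.4, -1.6]
gripper_width: 0.0641
time_s: 28.5
position: [0.4452, -0.2413, 0.2045]
ee_rot: [-2.68, -1.632, 0.003]
contact_force: [0.5, 1.5, -2.8]
gripper_width: 0.0637
finger_force: 61.7
t 28.5 pos [ 0.4452 -0.2413  0.2045] yh -0.477 tilt [ 0.001 -0.004 -1.   ] w 0.0637 F [ 0.5  1.5 -2.8] q6 -0.13
shift cm [ 33.81 -15.45   0.54] n rows 8.0
turn 0.001
```

```bash
python3 -m creep '[2,-0.91,0,0,3,-1.37,0,0,4,-1.83,0,0,4,-1.83,0,0,4,-1.83,0,0,4,-1.83,0,0,4,-1.83,0,0,4,-1.83,0,0]'|sed -n 2,2p
python3 -m creep '[3,-1.37,0,0,1.8,-0.82,0,0,0,0,0,0,0,0,0,0,0,0,0,0]'|sed -n 2,5p
python3 go.py .4632 .13 .0725 -.478
```

```text
position: [0.4602, 0.0781, 0.2044]
position: [0.4638, 0.1283, 0.2057]
ee_rot: [-2.684, -1.632, 0.004]
contact_force: [0.6, -0.3, -3.4]
gripper_width: 0.0635
t 29.8 pos [0.4638 0.1283 0.2057] yh -0.478 tilt [-0.002 -0.002 -1.   ] w 0.0635 F [ 0.6 -0.3 -3.4] q6 0.64
shift cm [ 0.15 -0.11 13.32] n rows 3.0
turn 0.0
```

```bash
python3 -m creep '[0.1,-0.08,2,0,0,0,3,0,0,0,3,0,0,0,2.3,0,0,0,1.5,0,0,0,0.7,0,0,0,0.2,0,0,0,0,0]'|sed -n 2,4p
python3 -m creep '[0,0,0.1,0,0,0,0.1,0,0,0,0,0]'|sed -n 2,4p
python3 go.py .4632 .13 .0725 -.478
python3 - <<'E'
from h import *
b=get_image("top");a=get_image("scene")
t=np.linspace(0,6.283,60)
for r,z,c in((.033,.086,(.4632,.13)),(.072,.022,(.4632,.13))):
    P=np.c_[c[0]+r*np.cos(t),c[1]+r*np.sin(t),0*t+z]
    cv2.polylines(a,[(proj("scene",P)*16).round().astype(int)],True,(0,0,255),1,cv2.LINE_AA,4)
cv2.imwrite("pics/p4.png",cv2.resize(a[130:250,290:450],(640,480)))
E
```

```text
position: [0.4646, 0.13, 0.0805]
ee_rot: [2.684, 1.632, 0.001]
contact_force: [0.6, 1.4, -2.5]
position: [0.4644, 0.1305, 0.0786]
ee_rot: [2.683, 1.634, 0.001]
contact_force: [-0.5, -0.5, -2.0]
t 30.9 pos [0.4644 0.1305 0.0786] yh -0.477 tilt [ 0.001  0.001 -1.   ] w 0.0634 F [-0.5 -0.5 -2. ] q6 0.64
shift cm [-0.1  -0.09  0.61] n rows 1.0
turn 0.001
```

View pics/p4.png

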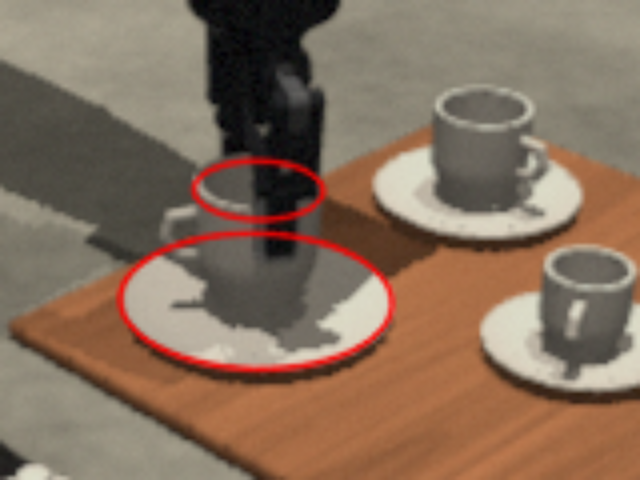

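The large cup is over its saucer's middle, with the rim in the predicted ring (192–326), slightly high as expected. I'll creep down.

```bash
python3 -m creep '[-0.08,-0.03,0.1,0,0,0,0.1,0,0,0,0.1,0,0,0,0.1,0,0,0,0,0]'|sed -n 2,4p
for i in 1; do python3 -m creep '[0,0,0.05,0,0,0,0,0]'|sed -n 2,4p; python3 -m creep '[0,0,0.05,0,0,0,0,0]'|sed -n 2,4p;python3 -m creep '[0,0,0.05,0,0,0,0,0]'|sed -n 2,4p; done
```

```text
position: [0.4633, 0.1298, 0.0738]
ee_rot: [-2.683, -1.634, 0.001]
contact_force: [-0.5, -0.0, -3.0]
position: [0.4635, 0.1298, 0.0735]
ee_rot: [-2.683, -1.634, 0.0]
contact_force: [-0.3, -0.8, -3.0]
position: [0.4635, 0.1298, 0.073]
ee_rot: [-2.683, -1.634, 0.0]
contact_force: [0.4, -0.1, -2.4]
position: [0.4636, 0.1298, 0.0729]
ee_rot: [-2.683, -1.634, 0.0]
contact_force: [-1.7, -0.1, 1.3]
```

```bash
python3 -m creep '[0,0,0.05,0,0,0,0,0]' - 20 |sed -n 2,4p
python3 -m creep '[0,0,0,0,0,0,0,0,0,0,0,0,0,0,0,0,0,0,0,0]' 0 | sed -n 2,5p
python3 -m creep '[0,0,-0.5,0,0,0,-1,0,0,0,-2,0,0,0,-3,0,0,0,-3,0,0,0,-3,0,0,0,-2,0,0,0,0,0]'
python3 -m creep '[-3,1.4,0,0,-4,1.8,0,0,-4,1.8,0,0,-4,1.8,0,0,-4,1.8,0,0,-2,1,0,0,0,0,0,0,0,0,0,0]'
python3 - <<'E'
from h import *
b=get_image("top");a=get_image("scene")
t=np.linspace(0,6.283,60)
for r,z,c in((.033,.085,(.4632,.13)),(.072,.022,(.4632,.13))):
    P=np.c_[c[0]+r*np.cos(t),c[1]+r*np.sin(t),0*t+z]
    for n,i in(("top",b),("scene",a)): cv2.polylines(i,[(proj(n,P)*16).round().astype(int)],True,(0,0,255),1,cv2.LINE_AA,4)
cv2.imwrite("pics/r4.png",np.hstack([cv2.resize(b[140:340,130:400],(400,296)),cv2.resize(a[130:380,70:530],(400,296))]))
E
```

```text
position: [0.4636, 0.1298, 0.0729]
ee_rot: [-2.683, -1.634, 0.001]
contact_force: [-3.0, -1.3, 5.4]
position: [0.4635, 0.1298, 0.072]
ee_rot: [2.683, 1.634, 0.0]
contact_force: [-0.3, 0.7, -1.3]
gripper_width: 0.0854
time_s: 33.6
position: [0.4657, 0.1302, 0.2219]
ee_rot: [2.681, 1.632, 0.013]
contact_force: [1.1, 0.7, 0.4]
gripper_width: 0.0856
finger_force: 0.0
time_s: 34.4
position: [0.4518, -0.1006, 0.216]
ee_rot: [-2.683, -1.631, 0.001]
contact_force: [-0.8, -0.3, -1.0]
gripper_width: 0.0856
finger_force: 0.0
```

View pics/r4.png

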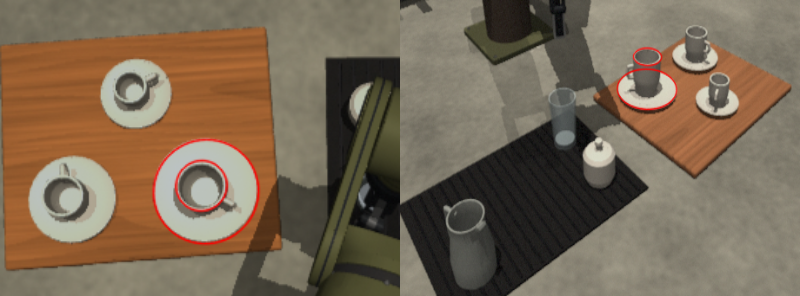

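All three cups stand upright and centred on their saucers. The glass (563,118), pot (600,163) and jug (471,243) are standing where they were, and the arm is clear.

```bash
python3 -c "
from cell import *
print(finish_job())"
```

```text
the job is handed in; nothing more can be done
None
```

The job is handed in at about 34 s: all three cups stand upright within about 2 mm of the middle of their matching saucers, and the saucers, glass, sugar pot and milk jug appear unmoved in the camera pictures.

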